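# Pin the drill jig shut and hold it

## Robot

A 6-joint arm with a two-finger parallel gripper is mounted at the origin on the work surface. World frame = base frame: x ahead of the robot, y to its left, z up, the work surface at z = 0. Lengths are in m, angles in rad, forces in N, time in s.
With the tool pointing down it reaches from about 0.275 to 0.825 m from the base axis. Payload 4.9 kg.
Tool frame: the origin (TCP) lies midway between the tips of the shut fingers; the grasp point (between the pads) lies 19 mm behind it; z points along the fingers, y is the line along which they close (so a half turn about z gives the same grasp; the last joint's range is limited). The gripper opens to 85 mm and grips with 20 to 120 N. Pads are 22 mm wide; open, the fingers measure 114 mm over their backs; the gripper's body (76 mm by 85 mm) begins 54 mm behind the grasp point. The pads swing forward as they close: fully open they stand 13 mm farther back than shut.
Start: joints at [-1.437, 0.326, -0.193, 1.052, 0, 1.437], TCP at [0.146, -0.53, 0.231] pointing down, gripper open.
Joint ranges: [-2.65, 2.65], [-0.97, 1.79], [-1.3, 1.35], [-1.93, 2.1], [-1.47, 1.37], [-3.14, 3.14]. Speed limits (rad/s): [2.57, 2.57, 3.14, 3.14, 3.14, 3.14].

## Interface

Orientations are given as a rotation vector (axis times angle).
In Python, from cell import telemetry, snapshot, get_calibration, job_done gives the robot as it stands. The module is installed in compiled form; this text tells all that it offers.
- The arm moves only by the tool servo_tool, never from a script. Its argument "plan" is a list of rows, each a list of 4 numbers: the shift along the world's x, y, z each as a share of 250 mm, from -1 to 1, then the turn about the world's z as a share of 60 degrees, from -1 to 1. A call has 1 to 20 rows; each row shifts and turns the commanded pose from where the row before left it; what a row does not reach is not made up. A row lasts 1/10 s, in which the tool goes at most 50 mm and 8.59 degrees, less where a joint would pass 70% of its speed; a pose out of reach is approached as far as the arm can. A call with a number of a shift or a turn outside -1 to 1 is refused whole. A call with a gripper value outside its range is refused whole. "claw" is the opening, from 0 (shut) to 1 (fully open), set as the call begins (left out, the last holds). The fingers move at their own pace and stop on an object; the grip force is fixed at half the most. Time passes only in rows, so rows that do not move let the fingers close. It gives the time, the measured TCP pose, the force, the opening and the grip force at its end, in the units of the state.
- telemetry.sense(): the state, without advancing time (a new reading comes with each control period).
- snapshot(name): name is "scene" or "side" or "wrist"; returns the picture (480x640x3 uint8, red, green, blue); there is no depth.
- get_calibration(name): a dict with "camera_matrix" (3x3 intrinsics, pixels), "T" (4x4, takes a point from camera to world coordinates). Camera axes: x right, y up, looking along -z (the intrinsics and any distortion apply to the point x, -y, -z); pixel columns grow to the right and rows downward; lengths in m; the calibration is good to about 2 mm. A picture is of the moment at which its call begins: read the wrist's pose just before it. get_calibration takes no time and is no camera call; for the wrist camera it gives the pose at the moment of the call.
- job_done(): hands the job in; it is judged then, once.
The state is a dict: "time_s": time; "joints": joint angles; "qvel": joint speeds; "joint_efforts": joint torques, N m; "ee_pos": TCP position; "ee_rot": TCP orientation; "ft_force": force on the tool from outside, world axes, zero at the start; "torque": the same for the moment, N m; "width": finger opening in m; "finger_force": force on a finger pad.
Only numpy, scipy, OpenCV 4.12 (cv2) and the standard library are available. Lean on these libraries where they do the work, as an engineer would, in place of code of your own. Each camera call takes 0.05 s, during which the arm holds its last target. There are 200 camera calls.

## Task

Swing the open upper half of the hinged drill jig down onto its lower half, take the collared pin out of the wooden pin block and push it through the hole of the upper half into the hole below, until its collar bears on the upper half. Springs between the halves lift the upper half a little, so keep pressing down on the pin until the two halves are fully shut, and finish like that: still gripping the pin and pressing, not letting go. Leave the other two pins and everything else on the bench where they are.

Things in the scene. Friction and masses are not known exactly. Their poses are not given: they have to be found in the camera images.
- jig: Lower half of the clamshell drill jig: dark steel block 150 (x) x 110 (y) x 42 mm high, bolted to the bench by a low lug on each y side (out to 77 mm). Origin: centre of its underside, on the bench; x points from the free edge to the hinge, roughly away from the robot; z up. Never moves. A thin coppery sheet lies on top.
- jig_hole (a point): Centre of the mouth of the lower half's pin hole (12 mm wide, straight down through the 42 mm block), on the block's top face at jig frame (-40, 0, 42) mm. Fixed. When the halves are shut the upper hole lies right above it.
- lid_hinge (a point): Middle of the hinge axis, fixed, at jig frame (65, 0, 45) mm; the axis runs along jig y. The upper half is a bare aluminium plate 12 mm thick, 100 mm wide, 0.4 kg, reaching from 2 to 132 mm from the axis; its underside lies in the plane of the axis. Pushing its outer (upper) face swings it down; the hinge is stiff (0.3 N m), so it stays where it is left.
- lid (a joint): Hinge angle of the upper half, rad: 0 fully shut (underside level, 45 mm above the bench), growing as it swings up and away from the robot, to 1.45; starts 0.85 to 1.3. Two spring plungers near its free edge hold it ajar at about 0.04; shutting it fully takes 8 to 10 N straight down at the hole, and when released it springs back to about 0.04.
- lid_hole (a point): Centre of the upper mouth of the upper half's pin hole (13.5 mm wide, through the 12 mm plate), on the plate's outer face, 105 mm from the hinge axis on the middle line; 57 mm above the bench when shut, about 62 when ajar. Moves with the upper half.
- block: Wooden pin block 60 (x) x 180 (y) x 40 mm high, fixed on the bench, with three 11.5 mm holes, 30 mm deep, in a row along its y at -60, 0 and 60 mm. Each holds one upright steel pin; which pin is in which hole varies. Origin: centre of its underside.
- pin: The collared jig pin, plain steel, 94 mm long, 0.1 to 0.15 kg, standing upright in the block with its foot 10 mm above the bench: shank 10 mm thick and 48 mm long with a chamfered foot, a collar 28 mm wide from 48 to 52 mm above the foot, then a round grip 18 mm thick from 52 to 94 mm. Origin: centre of the foot; z runs up the pin to the grip.
- pin_tip (a point): Centre of the pin's foot (the pin's origin).
- pin_collar (a point): Centre of the collar's underside, 48 mm up the pin's axis; it lies on point lid_hole when the pin is home.
- knob_pin: Another pin in the block, with a round ball knob 32 mm across (ball centre 53 mm above the foot) and no collar; leave it. Origin: foot.
- drift: Another pin in the block: a plain straight rod 10 mm thick, 125 mm long, without collar or head; leave it. Origin: foot.
- jar: Glass jar 60 mm wide, 70 mm high; leave it. Origin: centre of its underside.
- spray_can: Spray can 52 mm wide, 170 mm high; leave it. Origin: centre of its underside.
- wrench: Wrench lying on the bench, about 180 mm long; leave it.
- screwdriver: Screwdriver with a red handle lying on the bench, about 200 mm long; leave it.
- hammer: Hammer lying on the bench, about 260 mm long; leave it.
- tape_measure: Tape measure case 65 x 40 x 60 mm; leave it. Origin: centre of its underside.

How it is judged:
By the outcome, as a careful person would: the job done as asked, in the order asked, and still so for the second after the job is handed in, while the arm keeps its last pose, push and grip.
It also fails if it takes over 67 s, if anything falls off the work surface, if the arm or the gripper's body presses on something with over 40 N, if the wrist force passes 120 N, or if a joint passes its speed limit or range.

## Working session

There is one attempt and no reset: what is moved stays moved. The work goes in short steps, Python scripts to look and compute and a tool call to move; the robot and the scene stay as the last step left them, time stands still between calls to the robot, and variables do not carry over. Pictures are saved under pics/ and viewed, at most 10 in all, crops included, and the job is handed in when it is done.

Besides the shell and the picture viewer there is one more tool, called after "Call:" as a command line: name --pt "numbers of a row" for each row, then --argument value for the rest. servo_tool: Moves the arm, as the interface text tells. Its arguments: {"type":"object","properties":{"plan":{"type":"array"},"claw":{"type":"number"}},"required":["plan"]}

```bash
mkdir -p pics; python3 - <<'E'
from cell import *
import cv2,numpy as np
for n in ["scene","side"]:
    cv2.imwrite(f"pics/{n}0.png",snapshot(n)[:,:,::-1])
    c=get_calibration(n);print(n,c["camera_matrix"],np.round(c["T"],4),[k for k in c])
s=telemetry.sense();print(s)
E
```

```text
scene [[435.67526677   0.         326.299306  ]
 [  0.         435.67526677 237.83099825]
 [  0.           0.           1.        ]] [[ 0.1882 -0.6508  0.7356  1.2368]
 [ 0.9821  0.1311 -0.1354 -0.1868]
 [-0.0083  0.7479  0.6638  0.6634]
 [ 0.      0.      0.      1.    ]] ['camera_matrix', 'T']
side [[477.21569117   0.         312.71608129]
 [  0.         477.21569117 238.96697574]
 [  0.           0.           1.        ]] [[-0.7496  0.3513 -0.561  -0.0472]
 [-0.6618 -0.4151  0.6243  0.6176]
 [-0.0135  0.8392  0.5436  0.6826]
 [ 0.      0.      0.      1.    ]] ['camera_matrix', 'T']
{'time_s': 0.1, 'joints': array([-1.43720170e+00,  3.26810889e-01, -1.93466721e-01,  1.05199744e+00,
        9.45064129e-06,  1.43659836e+00]), 'qvel': array([-0.00036482, -0.00258707,  0.00276432,  0.00055077,  0.00093461,
        0.00180689]), 'joint_efforts': array([-8.12639701e-05, -4.44241083e+01,  2.63037425e+01,  7.92569452e-03,
       -2.06159716e-04,  2.39483377e-06]), 'ee_pos': array([ 0.1454788 , -0.52988676,  0.23061871]), 'ee_rot': array([-3.11200764e+00, -4.19194433e-01, -1.55384268e-05]), 'ft_force': array([ 0.32354064, -0.47450879, -0.00925923]), 'torque': array([-0.00460528,  0.00426709,  0.02004258]), 'finger_force': 0.0, 'width': 0.08537233849777748}
```

View pics/scene0.png

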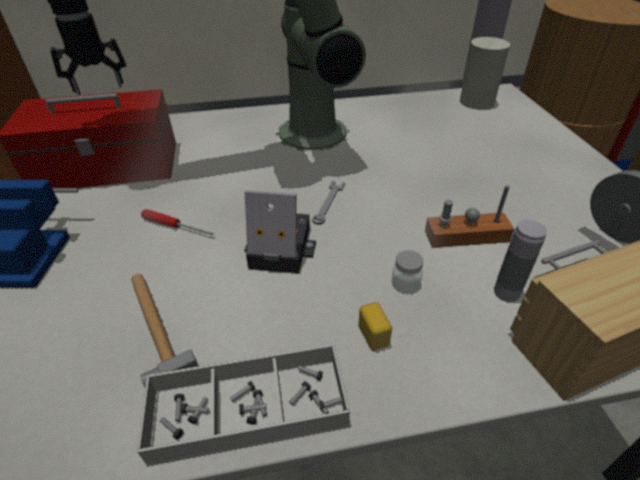

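View pics/side0.png

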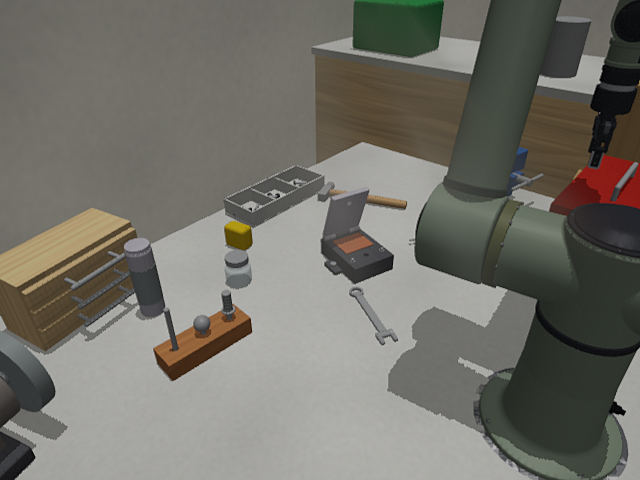

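Scene: jig around (278,240) with the lid open; pin block around (470,230), with the collared pin at (446,212), nearest the jig, then the knob and the drift. Next: enlarged crops for accurate pixels.

```bash
python3 - <<'E'
import cv2,numpy as np
a=cv2.imread("pics/scene0.png");b=cv2.imread("pics/side0.png")
f=lambda im,x,y:cv2.resize(im[y:y+75,x:x+100],(400,300),interpolation=cv2.INTER_CUBIC)
cv2.imwrite("pics/m1.png",np.vstack([np.hstack([f(a,230,190),f(a,420,180)]),np.hstack([f(b,310,205),f(b,150,285)])]))
E
```

```text
(no output)
```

View pics/m1.png

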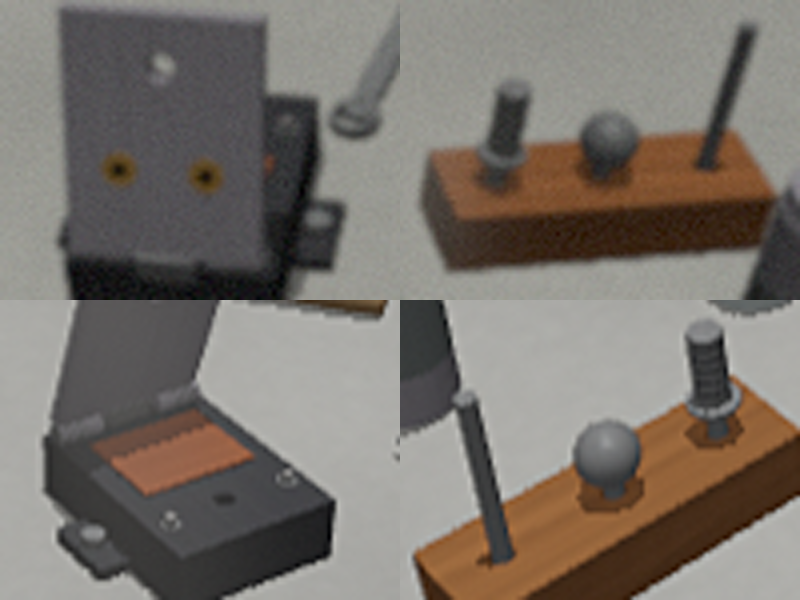

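```bash
cat > h.py <<'E'
import numpy as np
from cell import get_calibration
from scipy.optimize import least_squares
def proj(c,P):
    P=np.atleast_2d(P);T=c["T"];p=(P-T[:3,3])@T[:3,:3]; p=p*[1,-1,-1]
    q=p@c["camera_matrix"].T; return q[:,:2]/q[:,2:]
def atz(c,uv,z):
    d=np.linalg.inv(c["camera_matrix"])@[uv[0],uv[1],1];d=c["T"][:3,:3]@(d*[1,-1,-1]);o=c["T"][:3,3]
    return o+d*(z-o[2])/d[2]
E
python3 - <<'E'
from h import *
A,B=get_calibration("scene"),get_calibration("side")
off=-0.375
g=lambda x,y,x0,y0:np.array([x0+x/4,y0+y/4])+off
sj=lambda x,y:g(x,y-300,310,205); sp=lambda x,y:g(x-400,y-300,150,285); cp=lambda x,y:g(x-400,y,420,180); cj=lambda x,y:g(x,y,230,190)
def W(v,p): c,s=np.cos(v[2]),np.sin(v[2]); return np.array([[c,-s,0],[s,c,0],[0,0,1]])@p+[v[0],v[1],0]
J=[(sj(222,498),(-40,0,42)),(sj(333,503),(-75,-55,42)),(sj(180,558),(-75,55,42)),(sj(45,440),(75,55,42))]
H=[(cj(162,67),(105,0,12)),(cj(62,8),(132,50,12)),(cj(266,18),(132,-50,12))]
def lid(a,p): r,y,t=p; return np.array([65-r*np.cos(a)+t*np.sin(a),y,45+r*np.sin(a)+t*np.cos(a)])/1e3
def res(v):
    r=[(proj(B,W(v,np.array(p)/1e3))[0]-uv) for uv,p in J]
    r+=[(proj(A,W(v,lid(v[3],p)))[0]-uv) for uv,p in H]
    return np.array(r).ravel()
best=min((least_squares(res,[.5,-.1,0.,a],loss='soft_l1') for a in(.9,1.2)),key=lambda s:s.cost)
v=best.x
print("jig",v.round(4),res(v).reshape(-1,2).round(1).tolist())
print("hole",W(v,np.array([-40,0,42])/1e3).round(4),"lidhole",W(v,lid(v[3],(105,0,12))).round(4))
for n,us,uc,z in [("grip",sp(705,328),cp(513,88),.104),("collar",sp(713,403),cp(502,157),.060),("drifttop",sp(467,398),cp(748,28),.135),("knob",sp(607,455),cp(608,140),.063)]:
    print(n,atz(B,us,z).round(4),atz(A,uc,z).round(4))
E
```

```text
jig [ 0.5132 -0.1592 -0.305   1.2263] [[0.2, 0.5], [0.3, -0.7], [0.1, 0.5], [-1.4, -0.8], [-0.1, -0.4], [50.3, 2.5], [-51.7, -3.1]]
hole [ 0.4751 -0.1472  0.042 ] lidhole [ 0.5522 -0.1714  0.1479]
grip [0.554  0.1994 0.104 ] [0.5541 0.2025 0.104 ]
collar [0.5518 0.2025 0.06  ] [0.5581 0.2027 0.06  ]
drifttop [0.5634 0.3199 0.135 ] [0.5672 0.3215 0.135 ]
knob [0.5587 0.261  0.063 ] [0.5591 0.2634 0.063 ]
```

Call:
servo_tool --pt "0.1 0.08 0.06 0.135" --pt "0.129 0.099 0.06 0.135" --pt "0.129 0.099 0 0.135" --pt "0.129 0.099 0 0.135" --pt "0.129 0.099 0 0.135" --pt "0.129 0.099 0 0.135" --pt "0.129 0.099 0 0.135" --pt "0.129 0.099 0 0" --pt "0.129 0.099 0 0" --pt "0.129 0.099 0 0" --pt "0.129 0.099 0 0" --pt "0.129 0.099 0 0" --pt "0.129 0.099 0 0" --pt "0.129 0.099 0 0" --pt "0.03 0.02 0 0" --pt "0 0 0 0" --claw 0

```text
time_s: 1.7
ee_pos: [0.5978, -0.1825, 0.2603]
ee_rot: [-2.538, -1.85, 0.001]
ft_force: [0.2, -0.1, 0.3]
width: -0.0002
finger_force: 0.0
```

```bash
python3 - <<'E'
from h import *
import cv2
from cell import *
s=telemetry.sense()
print(s['time_s'],s['ee_pos'].round(4),s['ee_rot'].round(3),s['width'],s['ft_force'])
cw=get_calibration("wrist");im=snapshot("wrist")[:,:,::-1];b=snapshot("side")[:,:,::-1]
cv2.imwrite("pics/w1.png",np.hstack([cv2.resize(im,(400,300)),cv2.resize(b[120:360,200:520],(400,300))]))
v=[.5132,-.1592,-.305]
print(cw["camera_matrix"],cw["T"].round(3))
c,sn=np.cos(.305),np.sin(.305)
x0=None
for a in np.linspace(1.25,.02,16):
    p=np.array([65-105*np.cos(a)+12*np.sin(a)+14.5,45+105*np.sin(a)+12*np.cos(a)])/1e3
    w=np.array([v[0]+p[0]*c,v[1]-p[0]*sn,p[1]]); 
    print(round(a,2),w.round(4),None if x0 is None else ((w-x0)/.25).round(3)); x0=w
E
```

```text
1.7 [ 0.5978 -0.1825  0.2603] [-2.538e+00 -1.850e+00  1.000e-03] -0.0002186777944755753 [ 0.2439344  -0.09377831  0.33524556]
[[431.89535269   0.         319.46503371]
 [  0.         431.89535269 235.93182335]
 [  0.           0.           1.        ]] [[ 0.952  0.289  0.099  0.624]
 [-0.305  0.904  0.3   -0.104]
 [-0.003 -0.316  0.949  0.401]
 [ 0.     0.     0.     1.   ]]
1.25 [ 0.5683 -0.1766  0.1484] None
1.17 [ 0.5603 -0.174   0.1463] [-0.032  0.01  -0.009]
1.09 [ 0.5525 -0.1716  0.1435] [-0.031  0.01  -0.011]
1.0 [ 0.5449 -0.1692  0.14  ] [-0.03   0.01  -0.014]
0.92 [ 0.5376 -0.1669  0.1359] [-0.029  0.009 -0.016]
0.84 [ 0.5307 -0.1647  0.1312] [-0.028  0.009 -0.019]
0.76 [ 0.5242 -0.1627  0.1259] [-0.026  0.008 -0.021]
0.68 [ 0.5181 -0.1607  0.1201] [-0.024  0.008 -0.023]
0.59 [ 0.5124 -0.159   0.1137] [-0.023  0.007 -0.025]
0.51 [ 0.5073 -0.1574  0.1069] [-0.02   0.006 -0.027]
0.43 [ 0.5028 -0.1559  0.0997] [-0.018  0.006 -0.029]
0.35 [ 0.4988 -0.1547  0.0921] [-0.016  0.005 -0.03 ]
0.27 [ 0.4954 -0.1536  0.0842] [-0.014  0.004 -0.032]
0.18 [ 0.4927 -0.1527  0.076 ] [-0.011  0.003 -0.033]
0.1 [ 0.4906 -0.1521  0.0676] [-0.008  0.003 -0.034]
0.02 [ 0.4891 -0.1516  0.0591] [-0.006  0.002 -0.034]
```

View pics/w1.png

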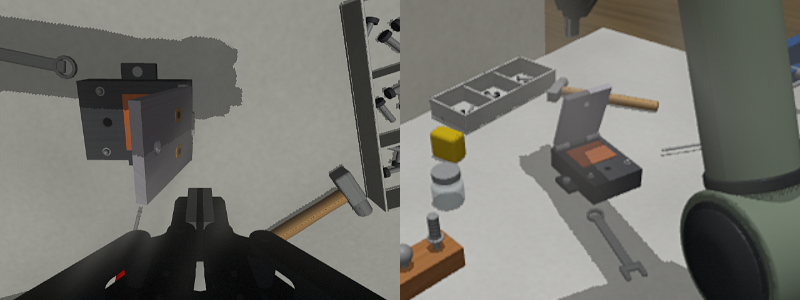

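Wrist view: the jig is upper left, its hole at about (170,195) full-scale; the lid is still open and the shut fingers are to its hinge side. I'll check the hole with this view, then descend.

```bash
python3 - <<'E'
from h import *
cw=get_calibration("wrist")
print(atz(cw,(170.5,195.5),.042).round(4), proj(cw,[[.4751,-.1472,.042],[.5978,-.1825,.2603],[.5522,-.1714,.1479]]).round(0))
E
```

```text
[ 0.4755 -0.1463  0.042 ] [[171. 197.]
 [319. 322.]
 [244. 235.]]
```

Call:
servo_tool --pt "0 0 -0.1 0" --pt "0 0 -0.15 0" --pt "0 0 -0.15 0" --pt "0 0 -0.05 0" --pt "0 0 0 0"

```text
time_s: 2.3
ee_pos: [0.595, -0.1841, 0.1472]
ee_rot: [-2.54, -1.843, 0.004]
ft_force: [0.1, -0.3, 0.7]
width: 0.0003
finger_force: 0.0
```

Call:
servo_tool --pt "-0.036 0.01 0 0" --pt "-0.036 0.01 0 0" --pt "-0.036 0.01 0 0" --pt "-0.032 0.01 -0.009 0" --pt "-0.031 0.01 -0.011 0" --pt "-0.03 0.01 -0.014 0" --pt "-0.029 0.009 -0.016 0" --pt "-0.028 0.009 -0.019 0" --pt "-0.026 0.008 -0.021 0" --pt "-0.024 0.008 -0.023 0" --pt "-0.023 0.007 -0.025 0" --pt "-0.02 0.006 -0.027 0"

```text
time_s: 3.5
ee_pos: [0.5086, -0.1565, 0.1067]
ee_rot: [-2.54, -1.847, 0.001]
ft_force: [0.2, 1.3, 2.8]
width: -0.0001
finger_force: 1.0
```

Call:
servo_tool --pt "-0.018 0.006 -0.029 0" --pt "-0.016 0.005 -0.03 0" --pt "-0.014 0.004 -0.032 0" --pt "-0.011 0.003 -0.033 0" --pt "-0.005 0.002 -0.02 0" --pt "-0.004 0.001 -0.015 0" --pt "-0.003 0.001 -0.015 0" --pt "-0.003 0.001 -0.012 0" --pt "0 0 0 0"

```text
time_s: 4.4
ee_pos: [0.4913, -0.1513, 0.061]
ee_rot: [2.541, 1.847, 0.0]
ft_force: [0.1, 0.3, 1.2]
width: 0.0001
finger_force: 0.4
```

Call:
servo_tool --pt "0 0 0.1 0" --pt "0 0 0.18 0" --pt "0 0 0.18 0" --pt "0 0 0.18 0" --pt "0 0 0.12 0" --pt "0 0 0 0" --pt "0 0 0 0"

```text
time_s: 5.1
ee_pos: [0.4914, -0.1513, 0.2515]
ee_rot: [2.54, 1.847, 0.001]
ft_force: [-0.5, -0.1, -1.2]
width: -0.0002
finger_force: 0.0
```

```bash
python3 - <<'E'
from h import *
import cv2
from cell import *
s=telemetry.sense();cw=get_calibration("wrist");im=snapshot("wrist")[:,:,::-1]
p=proj(cw,[[.4755,-.1470,.062]])[0];print(s['ee_pos'],p,cw["T"].round(4).tolist())
x,y=int(p[0])-100,int(p[1])-75;print(x,y)
x=max(x,0);y=max(y,0)
cv2.imwrite("pics/w2.png",cv2.resize(im[y:y+150,x:x+200],(800,600),interpolation=cv2.INTER_CUBIC)); print(x,y)
E
```

```text
[ 0.49140665 -0.15133335  0.25152402] [297.26778756 203.39293771] [[0.9514, 0.2922, 0.0971, 0.5176], [-0.3079, 0.9025, 0.3011, -0.0731], [0.0004, -0.3164, 0.9486, 0.3927], [0.0, 0.0, 0.0, 1.0]]
197 128
197 128
```

View pics/w2.png

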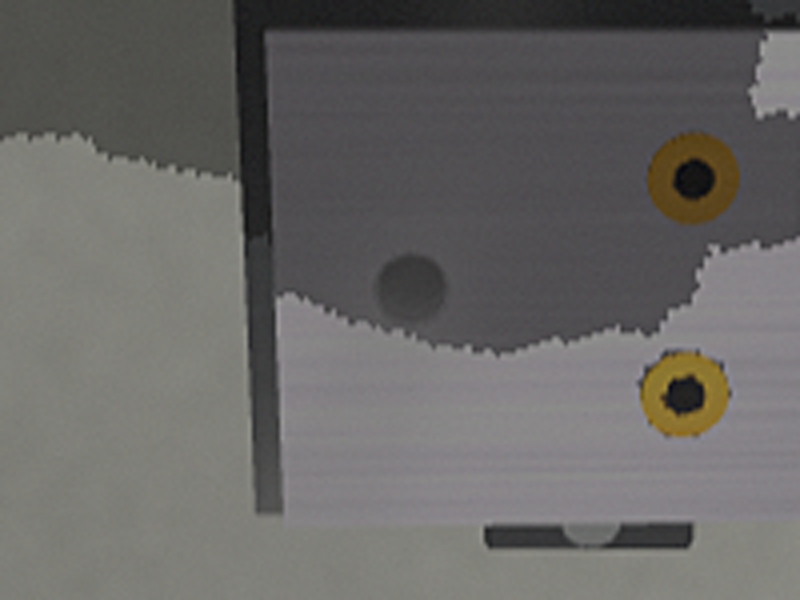

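Call:
servo_tool --pt "0.016 0.09 0 0" --pt "0.022 0.12 0 0" --pt "0.022 0.12 0 0" --pt "0.022 0.12 0 0" --pt "0.022 0.12 0 0" --pt "0.022 0.12 0 0" --pt "0.022 0.12 0 0" --pt "0.022 0.12 0 0" --pt "0.022 0.12 0 0" --pt "0.022 0.12 0 0" --pt "0.022 0.12 0 0" --pt "0.016 0.11 0 0" --pt "0 0 0 0" --pt "0 0 0 0" --claw 0.55

```text
time_s: 6.55
ee_pos: [0.553, 0.199, 0.249]
ee_rot: [-2.539, -1.849, 0.005]
ft_force: [0.3, -0.3, 0.1]
width: 0.0471
finger_force: 0.0
```

```bash
python3 - <<'E'
from h import *
import cv2
from cell import *
s=telemetry.sense();cw=get_calibration("wrist");im=snapshot("wrist")[:,:,::-1]
p=proj(cw,[[.5545,.2018,.08]])[0];print(s['ee_pos'],s['width'],p)
np.savez("w3",T=cw["T"],K=cw["camera_matrix"])
x,y=max(int(p[0])-100,0),max(int(p[1])-75,0)
cv2.imwrite("pics/w3.png",cv2.resize(im[y:y+150,x:x+200],(800,600),interpolation=cv2.INTER_CUBIC)); print(x,y)
E
```

```text
[0.55298737 0.19897267 0.2490178 ] 0.04707245253907271 [319.92729355 204.53453558]
219 129
```

View pics/w3.png

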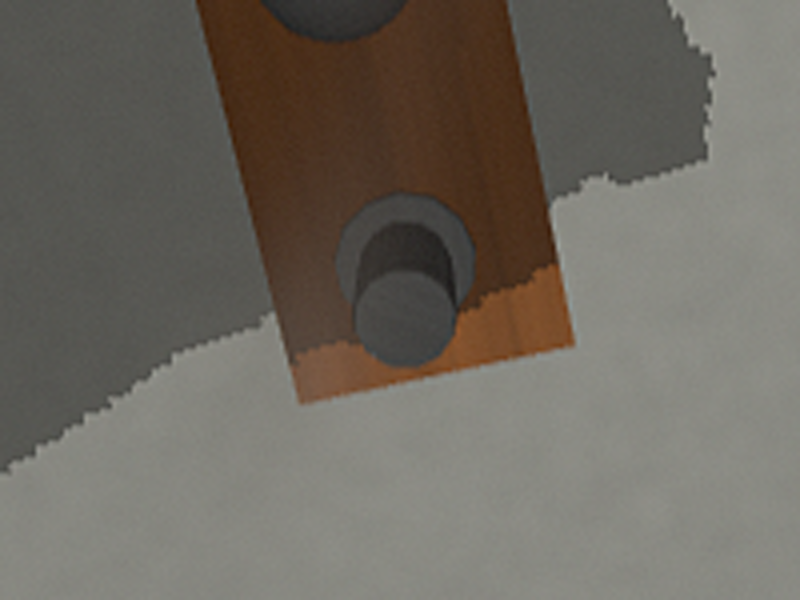

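Lid down, hole at crop (411,288). Pin: grip top at crop (406,318), collar centre (405,261).

```bash
python3 - <<'E'
from h import *
d=np.load("w3.npz");c=dict(T=d["T"],camera_matrix=d["K"])
print(atz(c,(320.1,208.1),.104),atz(c,(319.9,193.9),.062))
c["T"]=np.array([[0.9514, 0.2922, 0.0971, 0.5176], [-0.3079, 0.9025, 0.3011, -0.0731], [0.0004, -0.3164, 0.9486, 0.3927], [0.0, 0.0, 0.0, 1.0]])
print(atz(c,(299.4,199.6),.062))
E
```

```text
[0.55580426 0.20521628 0.104     ] [0.5556118  0.20551125 0.062     ]
[ 0.47802056 -0.14460747  0.062     ]
```

Call:
servo_tool --pt "0.008 0.018 -0.05 0" --pt "0 0 -0.14 0" --pt "0 0 -0.14 0" --pt "0 0 -0.14 0" --pt "0 0 -0.12 0" --pt "0 0 -0.08 0" --pt "0 0 -0.04 0" --pt "0 0 -0.015 0" --pt "0 0 0 0" --pt "0 0 0 0"

```text
time_s: 7.6
ee_pos: [0.557, 0.2034, 0.0709]
ee_rot: [2.541, 1.847, 0.003]
ft_force: [-0.5, -0.5, -0.4]
width: 0.0471
finger_force: 0.0
```

Call:
servo_tool --pt "-0.007 0.002 -0.018 0" --pt "0 0 0 0"

```text
time_s: 7.8
ee_pos: [0.5542, 0.204, 0.0655]
ee_rot: [2.541, 1.848, 0.001]
ft_force: [-0.6, -0.4, -0.2]
width: 0.0469
finger_force: 0.0
```

Call:
servo_tool --pt "0 0 0 0" --pt "0 0 0 0" --pt "0 0 0 0" --pt "0 0 0 0" --pt "0 0 0 0" --claw 0

```text
time_s: 8.3
ee_pos: [0.5545, 0.2039, 0.0657]
ee_rot: [2.541, 1.847, 0.001]
ft_force: [-0.4, 0.0, 4.3]
width: 0.0166
finger_force: 58.4
```

Call:
servo_tool --pt "0 0 0.03 0" --pt "0 0 0.06 0" --pt "0 0 0.08 0" --pt "0 0 0.1 0" --pt "0 0 0.1 0" --pt "0 0 0.08 0" --pt "0 0 0.03 0" --pt "0 0 0 0" --pt "0 0 0 0"

```text
time_s: 9.2
ee_pos: [0.5537, 0.2037, 0.1843]
ee_rot: [-2.54, -1.847, 0.002]
ft_force: [0.7, -0.8, -1.1]
width: 0.0165
finger_force: 58.8
```

```bash
python3 - <<'E'
from h import *
import cv2
from cell import *
s=telemetry.sense();cw=get_calibration("wrist");im=snapshot("wrist")[:,:,::-1];b=snapshot("side")[:,:,::-1];a=snapshot("scene")[:,:,::-1]
e=s['ee_pos'];print(e,s['ft_force'],s['width'])
foot=e-[0,0,.056];L=[]
f=lambda im,c:(lambda p:(print(p),im[max(int(p[1])-38,0):,max(int(p[0])-50,0):][:75,:100])[1])(proj(c,[foot+[0,0,.045]])[0])
A,B=get_calibration("scene"),get_calibration("side")
w=cv2.resize(im,(400,300))
L=[cv2.resize(f(i,c),(400,300),interpolation=cv2.INTER_CUBIC) for i,c in((a,A),(b,B),(im,cw))]
cv2.imwrite("pics/m2.png",np.vstack([np.hstack(L[:2]),np.hstack([L[2],w])]))
E
```

```text
[0.55371145 0.20368427 0.18428367] [ 0.68040761 -0.77274949 -1.12990547] 0.016486270653977335
[454.40897347 173.9246421 ]
[219.88899387 263.29326938]
[317.21101021 312.20142605]
```

View pics/m2.png

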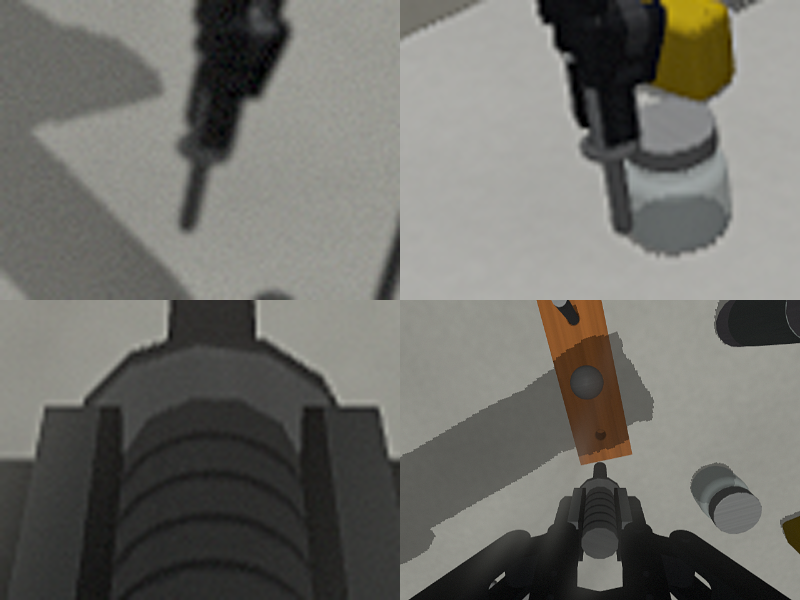

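Pin held upright; the foot shows at scene (450.4,191.6), side (224.2,282.1), and in the wrist view at about (320,262).

```bash
python3 - <<'E'
from h import *
A,B,C=get_calibration("scene"),get_calibration("side"),get_calibration("wrist")
z=.1285
for c,u in((A,(450,191.3)),(B,(223.8,281.7)),(C,(320,262))): print(atz(c,u,z).round(4))
s=least_squares(lambda p:np.r_[proj(A,p)[0]-(450,191.3),proj(B,p)[0]-(223.8,281.7)],[.55,.2,.13]);print(s.x.round(4),s.fun.round(1))
# collar centre, scene (202,146) side (610,146)
s=least_squares(lambda p:np.r_[proj(A,p)[0]-(404+50.5-.4,135+36.5-.4),proj(B,p)[0]-(169+52.5-.4,225+36.5-.4)],[.55,.2,.17]);print(s.x.round(4),s.fun.round(1))
E
```

```text
[0.5511 0.2039 0.1285]
[0.5544 0.2005 0.1285]
[0.5555 0.2066 0.1285]
[0.5528 0.2022 0.1302] [-0.3 -0.1 -0.3  0.1]
[0.5512 0.2026 0.1787] [-0.2 -0.1 -0.2  0. ]
```

Call:
servo_tool --pt "-0.02 -0.09 0 0" --pt "-0.026 -0.12 0 0" --pt "-0.026 -0.12 0 0" --pt "-0.026 -0.12 0 0" --pt "-0.026 -0.12 0 0" --pt "-0.026 -0.12 0 0" --pt "-0.026 -0.12 0 0" --pt "-0.026 -0.12 0 0" --pt "-0.026 -0.12 0 0" --pt "-0.026 -0.12 0 0" --pt "-0.026 -0.12 0 0" --pt "-0.018 -0.075 0 0" --pt "-0.01 -0.033 0 0" --pt "0 0 0 0" --pt "0 0 0 0"

```text
time_s: 10.85
ee_pos: [0.4772, -0.1449, 0.185]
ee_rot: [-2.54, -1.847, -0.0]
ft_force: [-0.6, -0.9, -0.5]
width: 0.0162
finger_force: 58.8
```

Call:
servo_tool --pt "-0.002 -0.003 -0.04 0" --pt "0 0 -0.07 0" --pt "0 0 -0.06 0" --pt "0 0 -0.03 0" --pt "0 0 -0.012 0" --pt "0 0 0 0" --pt "0 0 0 0"

```text
time_s: 11.55
ee_pos: [0.4773, -0.1465, 0.1327]
ee_rot: [2.54, 1.847, 0.001]
ft_force: [0.5, -0.4, -1.4]
width: 0.0167
finger_force: 58.8
```

```bash
python3 - <<'E'
from h import *
import cv2
from cell import *
s=telemetry.sense();cw=get_calibration("wrist");im=snapshot("wrist")[:,:,::-1];b=snapshot("side")[:,:,::-1];a=snapshot("scene")[:,:,::-1]
e=s['ee_pos'];print(e,s['ft_force'],s['width'])
A,B=get_calibration("scene"),get_calibration("side");L=[]
for i,c in((a,A),(b,B),(im,cw)):
    p=proj(c,[e-[0,0,.06]])[0];x,y=int(p[0])-40,int(p[1])-30;print(x,y)
    L.append(cv2.resize(i[y:y+60,x:x+80],(400,300),interpolation=cv2.INTER_CUBIC))
cv2.imwrite("pics/m3.png",np.vstack([np.hstack(L[:2]),np.hstack([L[2],L[2]*0])]))
E
```

```text
[ 0.4772604  -0.14645002  0.13274931] [ 0.48842471 -0.42814722 -1.35951424] 0.016701336244442647
241 181
324 213
277 235
```

View pics/m3.png

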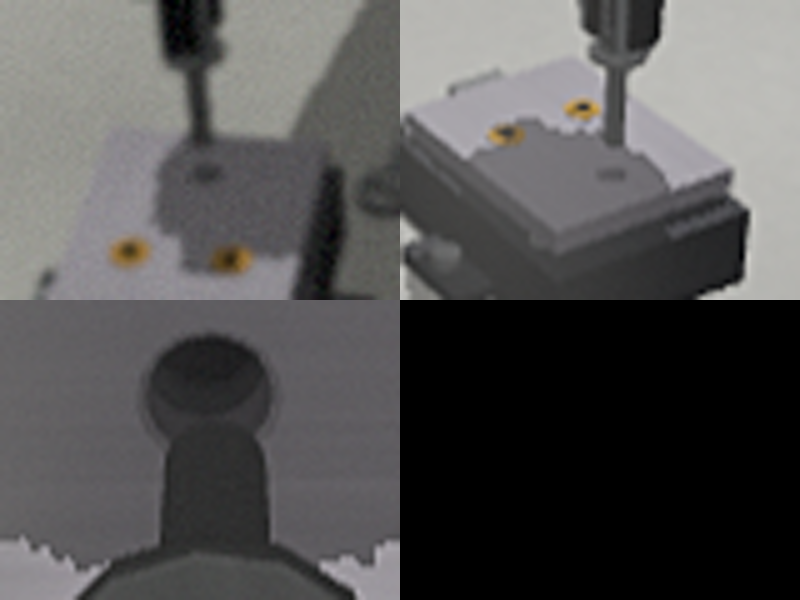

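```bash
python3 - <<'E'
from h import *
A,B,C=[get_calibration(n) for n in("scene","side","wrist")]
zf=.0767
for n,c,o,f,h in(("A",A,(241,181),(201,138),(207,174)),("B",B,(324,213),(213,141),(211,174)),("C",C,(277,235),(215,148+0),(208,95))):
    o=np.array(o)-.4
    F,H=atz(c,o+np.array(f)/5,zf),atz(c,o+np.array(h)/5,.062); print(n,F.round(4),H.round(4),((H-F)*1e3).round(1))
fo=[(A,(241+201/5-.4,181+138/5-.4)),(B,(324+213/5-.4,213+141/5-.4))]
ho=[(A,(241+207/5-.4,181+174/5-.4)),(B,(324+211/5-.4,213+174/5-.4))]
for o in(fo,ho):
    s=least_squares(lambda p:np.concatenate([proj(c,p)[0]-u for c,u in o]),[.47,-.14,.07]);print(s.x.round(4),s.fun.round(2))
E
```

```text
A [ 0.4704 -0.1468  0.0767] [ 0.4777 -0.1461  0.062 ] [  7.2   0.7 -14.7]
B [ 0.4782 -0.1524  0.0767] [ 0.4751 -0.1478  0.062 ] [ -3.1   4.6 -14.7]
C [ 0.4788 -0.145   0.0767] [ 0.4781 -0.1448  0.062 ] [ -0.7   0.2 -14.7]
[ 0.475  -0.1472  0.0804] [-0.1  -0.08 -0.11  0.08]
[ 0.4757 -0.1468  0.0614] [-0.41 -0.3  -0.44  0.31]
```

Call:
servo_tool --pt "0 0 -0.03 0" --pt "0 0 -0.02 0" --pt "0 0 -0.02 0" --pt "0 0 -0.015 0" --pt "0 0 -0.01 0" --pt "0 0 -0.005 0" --pt "0 0 0 0"

```text
time_s: 12.4
ee_pos: [0.4767, -0.1464, 0.1071]
ee_rot: [-2.541, -1.847, 0.0]
ft_force: [-0.2, 0.3, -0.9]
width: 0.0165
finger_force: 58.8
```

Call:
servo_tool --pt "0 0 -0.012 0" --pt "0 0 -0.012 0" --pt "0 0 -0.012 0" --pt "0 0 -0.012 0" --pt "0 0 -0.008 0" --pt "0 0 0 0"

```text
time_s: 13.0
ee_pos: [0.4765, -0.1463, 0.0929]
ee_rot: [-2.54, -1.847, 0.001]
ft_force: [-1.4, -0.4, -1.0]
width: 0.0167
finger_force: 58.8
```

Call:
servo_tool --pt "0 0 -0.012 0" --pt "0 0 -0.012 0" --pt "0 0 -0.012 0" --pt "0 0 -0.012 0" --pt "0 0 -0.012 0" --pt "0 0 0 0"

```text
time_s: 13.6
ee_pos: [0.4765, -0.1463, 0.0778]
ee_rot: [-2.54, -1.847, 0.001]
ft_force: [-0.3, -0.2, -1.8]
width: 0.0164
finger_force: 58.8
```

In the lower hole, with no resistance. Now down to collar contact.

Call:
servo_tool --pt "0 0 -0.01 0" --pt "0 0 -0.01 0" --pt "0 0 -0.008 0" --pt "0 0 0 0"

```text
time_s: 14.0
ee_pos: [0.4766, -0.1463, 0.071]
ee_rot: [-2.54, -1.847, 0.0]
ft_force: [0.9, -0.0, -0.7]
width: 0.0168
finger_force: 58.8
```

Call:
servo_tool --pt "0 0 -0.008 0" --pt "0 0 -0.008 0" --pt "0 0 0 0"

```text
time_s: 14.3
ee_pos: [0.4768, -0.1464, 0.0675]
ee_rot: [2.541, 1.847, -0.0]
ft_force: [-0.7, 0.5, 2.6]
width: 0.0164
finger_force: 59.5
```

Call:
servo_tool --pt "0 0 -0.006 0" --pt "0 0 -0.006 0" --pt "0 0 0 0"

```text
time_s: 14.6
ee_pos: [0.4765, -0.1463, 0.0646]
ee_rot: [-2.541, -1.847, 0.001]
ft_force: [-3.4, 0.7, 6.1]
width: 0.017
finger_force: 59.8
```

Call:
servo_tool --pt "0 0 -0.005 0" --pt "0 0 -0.005 0" --pt "0 0 0 0"

```text
time_s: 14.9
ee_pos: [0.4765, -0.1464, 0.0643]
ee_rot: [2.54, 1.847, -0.0]
ft_force: [-8.6, 3.8, 28.9]
width: 0.0167
finger_force: 62.3
```

Call:
servo_tool --pt "0 0 -0.004 0" --pt "0 0 0 0"

```text
time_s: 15.1
ee_pos: [0.4766, -0.1464, 0.0642]
ee_rot: [2.54, 1.847, -0.0]
ft_force: [-12.2, 4.8, 37.7]
width: 0.0163
finger_force: 63.2
```

Call:
servo_tool --pt "0 0 0.005 0" --pt "0 0 0 0" --pt "0 0 0 0" --pt "0 0 0 0"

```text
time_s: 15.5
ee_pos: [0.4765, -0.1464, 0.0644]
ee_rot: [2.54, 1.847, -0.0]
ft_force: [-8.3, 3.7, 26.6]
width: 0.0164
finger_force: 61.1
```

```bash
python3 - <<'E'
from h import *
import cv2
from cell import *
b=snapshot("side")[:,:,::-1];a=snapshot("scene")[:,:,::-1]
s=telemetry.sense();print(s['ee_pos'],s['ft_force'],s['width'])
f=lambda im,x,y,w:cv2.resize(im[y:y+w*3//4,x:x+w],(400,300),interpolation=cv2.INTER_CUBIC)
cv2.imwrite("pics/m4.png",np.vstack([np.hstack([f(a,230,180,100),f(b,320,200,90)]),np.hstack([f(a,0,0,640),f(b,0,0,640)])]))
E
```

```text
[ 0.47652701 -0.14633952  0.06437708] [-8.92963955  3.34479405 25.5291497 ] 0.01666274044006801
```

View pics/m4.png

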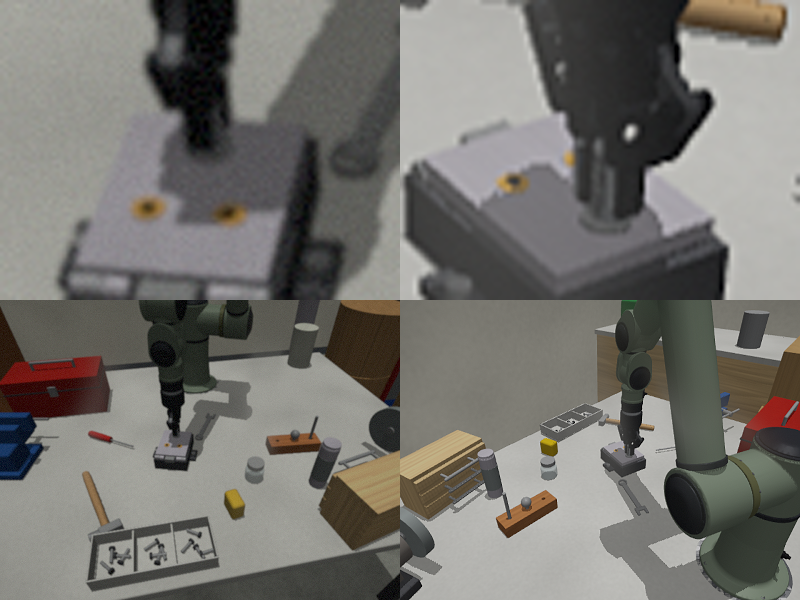

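The lid lies flat on the lower half with the collar seated on it at about (605,222) in the montage. The arm is pressing with about 26 N, and everything else is where it was. Handing in.

```bash
python3 -c "
from cell import *
print(job_done())"
```

```text
the job is handed in; nothing more can be done
None
```

I handed the job in at about 15.6 s: the lid is swung shut, the collared pin is pushed home with its collar on the upper half, and the arm is still gripping and pressing with about 26 N. In the last pictures everything else on the bench is where it was; I got no verdict back.

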